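Put the tea away in the box with the sticking lid

ROBOT

A 6-joint arm with a two-finger parallel gripper is mounted at the origin on the work surface. World frame = base frame: x ahead of the robot, y to its left, z up, the work surface at z = 0. Lengths are in m, angles in rad, forces in N, time in s.
With the tool pointing down it reaches from about 0.375 to 0.9 m from the base axis. Payload 3.1 kg.
Tool frame: the origin (TCP) lies midway between the tips of the shut fingers; the grasp point (between the pads) lies 19 mm behind it (pinch_z is the distance from the TCP to the grasp point, in m); z points along the fingers, y is the line along which they close (so a half turn about z gives the same grasp; the last joint's range is limited). The gripper opens to 85 mm and grips with 20 to 120 N. Pads are 22 mm wide; open, the fingers measure 114 mm over their backs; the gripper's body (76 mm by 85 mm) begins 54 mm behind the grasp point. The pads swing forward as they close: fully open they stand 13 mm farther back than shut.
Start: joints at [-1.347, 0.527, 1.433, -0, 1.181, -0.178], TCP at [0.244, -0.575, 0.203] pointing down, gripper open.
Joint ranges: [-3.08, 3.08], [-0.75, 2.2], [0.22, 2.44], [-1.43, 4.57], [0, 2.65], [-2.85, 2.85]. Speed limits (rad/s): [2.79, 2.79, 3.14, 3.14, 3.14, 3.14].

INTERFACE

Orientations are given as a unit quaternion [x, y, z, w].
In Python, from station import sense, snapshot, camera_params, sign_off, pinch_z gives the robot as it stands. The module is installed in compiled form; this text tells all that it offers.
- The arm moves only by the shell command python3 -m handwheel 'ROWS' [FORCE]. ROWS is JSON, a list that holds one entry, the list of rows, each a list of 7 numbers: the turn, a rotation vector about the tool's x, y, z in degrees, then the shift along the tool's x, y, z in m, then the opening, from 0 (shut) to 1 (fully open). A call has 1 to 20 rows; each row shifts and turns the commanded pose from where the row before left it, along the tool's axes as they then stand; what a row does not reach is not made up. A row lasts 1/8 s, in which the tool goes at most 62.5 mm and 10.7 degrees, less where a joint would pass 70% of its speed; a pose out of reach is approached as far as the arm can. A call with a gripper value outside its range is refused whole. The fingers move at their own pace and stop on an object; FORCE is the grip in N (left out, the last holds). Time passes only in rows, so rows that do not move let the fingers close. It gives the time, the measured TCP pose, the force, the opening and the grip force at its end, in the units of the state.
- sense(): the state, without advancing time (a new reading comes with each control period).
- snapshot(name): name is "scene" or "top" or "wrist"; returns the picture (384x512x3 uint8, red, green, blue); there is no depth.
- camera_params(name): a dict with "fx", "fy", "cx", "cy" (pixels), "world_to_cam" (4x4, takes a point from world to camera coordinates); the wrist camera has in their place "mount" (4x4, takes a point from camera to tool coordinates, whose origin is the TCP and whose axes are the flange's). Camera axes: x right, y down, z forward; pixel columns grow to the right and rows downward; lengths in m; the calibration is good to about 2 mm. A picture is of the moment at which its call begins: read the wrist's pose just before it. camera_params takes no time and is no camera call.
- sign_off(): hands the job in; it is judged then, once.
The state is a dict: "t": time; "q": joint angles; "qd": joint speeds; "tau": joint torques, N m; "tcp_pos": TCP position; "tool_rot": TCP orientation; "force": force on the tool from outside, world axes, zero at the start; "ft_torque": the same for the moment, N m; "finger_gap": opening from 0.0 (shut) to 1.0 (fully open); "gripper_force": force on a finger pad.
Only numpy, scipy, OpenCV 4.12 (cv2) and the standard library are available. Lean on these libraries where they do the work, as an engineer would, in place of code of your own. Each camera call takes 0.05 s, during which the arm holds its last target. There are 200 camera calls.

TASK

Put the blue tea packet away in the pine box with the sliding lid. The lid has swollen: slide it open until you feel it begin to bind, without forcing it through the tight spot, then ease it back until it runs free and leave it standing open. Set the packet down gently, upright, in the open compartment, slide the lid fully shut, and leave the other two packets, the glass jar and the low tin where they are.

Things in the scene. Friction and masses are not known exactly. Their poses are not given: they have to be found in the camera images.
- box: Pine box fixed to the table, 324 long (x) x 184 wide (y) x 89 mm high. Origin: centre of its underside; z up. Lid slides open along +x in grooves in the long sides (lips on top, z 84-89 mm), out over the low +x end (top z 75 mm). Walls 12 mm, floor top at z 8 mm; inner width 160 mm. The tall -x end (inner face x -150 mm, top z 89 mm) is the stop for the shut lid.
- front_compartment (a point): Centre of the floor of the compartment that the lid uncovers, at x -60, y 0, z 8 mm in the box frame; it spans box x -150 to 30 mm. With the lid open by q, x -150 mm to -150 mm + q is uncovered. A 50 mm high divider (x 30 to 38 mm) parts it from the back compartment, which holds two spice jars 60 mm high.
- lid (a joint): Lid opening (m), 0 fully shut, growing along box +x; starts 0 to 20 mm. 7 mm board, z 76 to 83 mm, 310 long, about 0.35 kg; its -x edge is at box x -150 mm + opening. Needs 1 to 2.5 N to slide, stays where left. It begins to bind somewhere between 130 and 175 mm: drag then grows about 0.7 N per mm to some 18 N after 25 mm; it stays wedged until drawn back, which is easier.
- groove_squeeze (a joint): How far (m) the swollen lid edge springs the closed-up part of the groove apart: 0 while the lid runs free, then 0.12 mm per mm of lid travel into the tight spot. Binding is above 0.25 mm (2 mm in, about 1.5 N over the free drag), forced above 3 mm (25 mm in). Not visible; felt as drag.
- lid_handle (a point): Middle of the steel bow handle on the lid: a round bar 12 mm thick, 96 mm long across the lid (box y), centre 30 mm above the lid's top and 113 mm above the table, on two 12 mm posts at its ends. It lies at box x -105 mm + opening, y 0.
- tea_blue: The tea packet to put away: blue cardboard box with white labels, 105 long (its x) x 45 wide (its y) x 64 mm high, about 0.13 kg, standing on the table. Origin: centre of its underside, z up.
- tea_red: Red tea packet of the same size and origin; leave it alone.
- tea_yellow: Yellow tea packet of the same size and origin; leave it alone.
- olive_jar: Glass jar with a green cap, 68 mm across, 95 mm high; leave it alone. Origin: centre of its underside.
- tuna_tin: Low tin, 84 mm across, 36 mm high; leave it alone. The open lid can pass over it. Origin: centre of its underside.
Not all that is in view belongs to the job. Leave any pink look-alike of the tea_blue alone.

How it is judged:
On the way, in this order (a step that is already met when the one before it is completed fails the run):
1. the lid is slid open into the tight spot until it binds (value of joint groove_squeeze above 0.00025 m and value of joint lid above 0.12 m), for 0.05 s.
2. the lid is eased back until it is free of the tight spot, and left standing still, still open wide enough for the packet (value of joint groove_squeeze below 0.0001 m and value of joint lid above 0.06 m and velocity of joint lid between -0.004 and 0.004 m/s), for 0.3 s.
3. the blue packet stands upright on the floor of the open compartment, let go (x of tea_blue in the frame of box between -0.135 and 0.015 m and y of tea_blue in the frame of box between -0.066 and 0.066 m and z of tea_blue in the frame of box below 0.013 m and angle between tea_blue's own z axis and vertical below 0.1 rad and contact force between the fingers and tea_blue below 0.1 N and linear speed of tea_blue below 0.02 m/s), for 0.2 s.
At the end, for the whole second after the job is handed in: the lid is fully shut (within 5 mm), and the blue packet stands upright (within 0.1 rad) at rest on the floor of the front compartment under it (all of step 3 and value of joint lid below 0.005 m and velocity of joint lid between -0.005 and 0.005 m/s); the robot touches nothing.
It fails at once if the lid is forced deep into the tight spot (groove sprung by more than 3 mm) (value of joint groove_squeeze above 0.003 m).
It fails at once if the blue packet is dropped (falls faster than 0.5 m/s while not held) (contact force between the fingers and tea_blue below 0.02 N and linear speed of tea_blue above 0.5 m/s).
It fails at once if another packet, the glass jar or the tin is moved by more than 30 mm (distance of any of tea_red, tea_yellow, olive_jar, tuna_tin from where it was at the start of the episode above 0.03 m).
It also fails if it takes over 72 s, if anything falls off the work surface, if the arm or the gripper's body presses on something with over 40 N, if the wrist force passes 120 N, or if a joint passes its speed limit or range.

## Working session

There is one attempt and no reset: what is moved stays moved. The work goes in short steps, Python scripts to look and compute and a shell command to move; the robot and the scene stay as the last step left them, time stands still between calls to the robot, and variables do not carry over. Pictures are saved under pics/ and viewed, at most 13 in all, crops included, and the job is handed in when it is done.

```bash
mkdir -p pics; python3 - <<'E'
from station import *
import cv2,numpy as np
s=sense();print(s)
for n in("scene","top"):
    im=snapshot(n);cv2.imwrite(f"pics/{n}0.png",cv2.resize(im[:,:,::-1],(800,600),interpolation=cv2.INTER_CUBIC))
    cv2.imwrite(f"/tmp/{n}.png",im[:,:,::-1])
    print(n,camera_params(n))
print(camera_params("wrist"),pinch_z)
E
```

```text
{'t': 0.0, 'q': array([-1.34745838e+00,  5.28490179e-01,  1.43390235e+00,  1.33924261e-05,
        1.18141765e+00, -1.78515313e-01]), 'qd': array([ 0.00044505, -0.0013854 ,  0.00021354, -0.0009167 , -0.00053741,
        0.00144451]), 'tau': array([ 8.27916265e-04, -4.42346549e+01, -1.78023595e+01, -8.83570942e-05,
        8.47440708e-03, -1.22809240e-05]), 'tcp_pos': array([ 0.24429879, -0.57442603,  0.20231893]), 'tool_rot': array([ 9.79881971e-01,  1.99574783e-01, -1.86561750e-05, -1.10862373e-03]), 'force': array([0.53757612, 0.73433956, 0.32673251]), 'ft_torque': array([-0.00435011, -0.02666958,  0.01633251]), 'gripper_force': 0.0, 'finger_gap': 1.0012197681529758}
scene {'fx': 358.45994873925525, 'fy': 358.45994873925525, 'cx': 251.72934059180616, 'cy': 190.4868565530144, 'world_to_cam': array([[-5.62905454e-01,  8.26521137e-01, -5.08935192e-04,
         3.11621835e-01],
       [ 6.59931609e-01,  4.49078107e-01, -6.02344690e-01,
        -3.00198751e-01],
       [-4.97622066e-01, -3.39398974e-01, -7.98235940e-01,
         1.34103186e+00],
       [ 0.00000000e+00,  0.00000000e+00,
[... 176 characters left out ...]
[-0.05083547, -0.99869277, -0.00533903,  0.04248981],
       [-0.97707772,  0.05084037, -0.20672297,  0.56367855],
       [ 0.20672417, -0.00529222, -0.97838495,  1.58585754],
       [ 0.        ,  0.        ,  0.        ,  1.        ]])}
{'fx': 313.24763884894617, 'fy': 313.24763884894617, 'cx': 251.62478776907767, 'cy': 190.9007266681958, 'mount': array([[ 1.32041014e-03, -9.53355853e-01, -3.01845779e-01,
         7.93597117e-02],
       [ 9.99998895e-01,  1.46478140e-03, -2.51947337e-04,
        -1.11166506e-03],
       [ 6.82333552e-04, -3.01845113e-01,  9.53356734e-01,
        -1.70593345e-01],
       [ 0.00000000e+00,  0.00000000e+00,  0.00000000e+00,
         1.00000000e+00]])} 0.0187
```

View pics/top0.png

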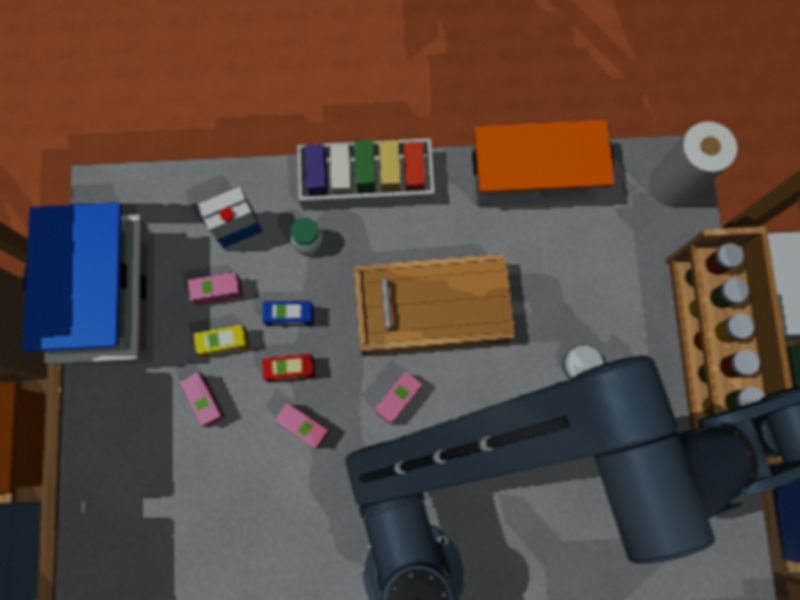

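View pics/scene0.png

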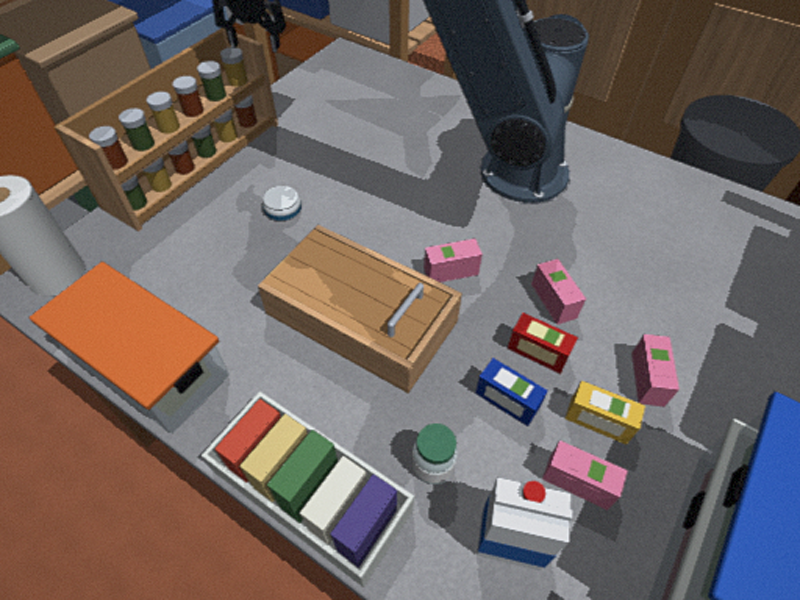

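The top view shows the blue packet at (287,312) and the box at (435,303), with the handle at (388,304) on its left end, so the lid opens to the right in the image. What could be mistaken for the packet:
- pink packets at (214,287), (200,400), (302,426) and (398,397)
- yellow packet at (220,340)
- red packet at (288,367)
- blue and white house carton at (229,217)
- blue bin at (70,280)

I choose the blue packet with the white label at (287,312) and check it in a close crop.

```bash
python3 - <<'E'
import cv2
im=cv2.imread("/tmp/top.png")[155:240,155:340]
cv2.imwrite("pics/crop1.png",cv2.resize(im,None,fx=4.3,fy=4.3,interpolation=cv2.INTER_CUBIC))
E
```

```text
(no output)
```

View pics/crop1.png

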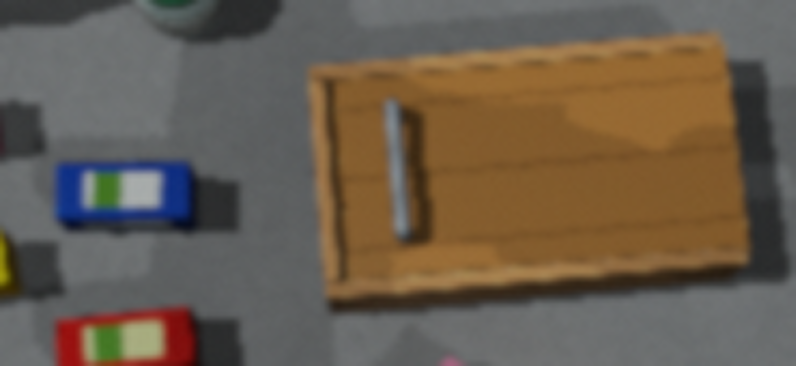

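The crop shows the blue packet with its white and green label. Its top corners are (57,165), (190,163), (192,218) and (60,220). The handle bar runs from (392,100) to (404,237). The box rim corners are (312,68), (720,38), (748,262) and (330,297).

```bash
cat > h.py <<'E'
import numpy as np
from station import *
from scipy.spatial.transform import Rotation as R
def back(p,z,T,c):
    d=np.array([(p[0]-c["cx"])/c["fx"],(p[1]-c["cy"])/c["fy"],1]); Ti=np.linalg.inv(T)
    d=Ti[:3,:3]@d; o=Ti[:3,3]; return o+d*(z-o[2])/d[2]
def top(p,z): c=camera_params("top"); return back(p,z,c["world_to_cam"],c)
def wrist(p,z,s):
    c=camera_params("wrist");T=np.eye(4);T[:3,:3]=R.from_quat(s["tool_rot"]).as_matrix();T[:3,3]=s["tcp_pos"]
    return back(p,z,np.linalg.inv(T@c["mount"]),c)
def delta(target,yaxis_deg,s=None):
    """tool-frame shift to target, and yaw about tool z (deg) to put tool y along the world direction (tool down)"""
    s=s or sense(); r=R.from_quat(s["tool_rot"]); y=r.as_matrix()[:,1]
    cur=np.degrees(np.arctan2(y[1],y[0])); dy=(yaxis_deg-cur+90)%180-90
    print("q",np.round(s["q"],2),"tcp",np.round(s["tcp_pos"],4),"cur y",round(cur,1),"turn z tool",round(-dy,1),"shift now",np.round(r.inv().apply(np.array(target)-s["tcp_pos"]),4), "after turn",np.round((r*R.from_rotvec([0,0,np.radians(-dy)])).inv().apply(np.array(target)-s["tcp_pos"]),4))
E
python3 - <<'E'
from h import *
f=lambda p,z: top((155+p[0]/4.3-.4,155+p[1]/4.3-.4),z)
ang=lambda v: round(np.degrees(np.arctan2(v[1],v[0])),1)
b=[f(p,.064) for p in((57,165),(190,163),(192,218),(60,220))]
print("blue",np.mean(b,0),ang(b[1]-b[0]),ang(b[2]-b[3]),[round(np.linalg.norm(b[i]-b[i-1]),4) for i in range(4)])
x=[f(p,.089) for p in((312,68),(720,38),(748,262),(330,297))]
print("box",np.mean(x,0),ang(x[1]-x[0]),ang(x[2]-x[3]),ang(x[0]-x[3]),ang(x[1]-x[2]),[round(np.linalg.norm(x[i]-x[i-1]),4) for i in range(4)])
h=[f(p,.113) for p in((392,100),(404,237))]
hm=np.mean(h,0);print("handle",hm,ang(h[0]-h[1]))
for z in(.3,): delta([*hm[:2],z],ang(x[1]-x[0]))
E
```

```text
blue [0.5603975  0.24210343 0.064     ] -92.1 -92.1 [np.float64(0.0442), np.float64(0.1047), np.float64(0.0441), np.float64(0.1034)]
box [ 0.5598948  -0.07335759  0.089     ] -88.6 -88.1 2.0 2.3 [np.float64(0.1814), np.float64(0.3204), np.float64(0.1785), np.float64(0.3211)]
handle [0.55753392 0.02688145 0.113     ] 2.1
q [-1.35  0.53  1.43  0.    1.18 -0.18] tcp [ 0.2443 -0.5745  0.2024] cur y -67.0 turn z tool 21.6 shift now [ 0.5235 -0.4312 -0.0965] after turn [ 0.3278 -0.5937 -0.0965]
```

```bash
python3 -m handwheel '[[[0,0,7.2,0,0,-0.006,1],[0,0,7.2,0,0,-0.006,1],[0,0,7.2,0,0,-0.006,1],[0,0,0,0.0234,-0.0424,0,1],[0,0,0,0.0234,-0.0424,0,1],[0,0,0,0.0234,-0.0424,0,1],[0,0,0,0.0234,-0.0424,0,1],[0,0,0,0.0234,-0.0424,0,1],[0,0,0,0.0234,-0.0424,0,1],[0,0,0,0.0234,-0.0424,0,1],[0,0,0,0.0234,-0.0424,0,1],[0,0,0,0.0234,-0.0424,0,1],[0,0,0,0.0234,-0.0424,0,1],[0,0,0,0.0234,-0.0424,0,1],[0,0,0,0.0234,-0.0424,0,1],[0,0,0,0.0234,-0.0424,0,1],[0,0,0,0.0234,-0.0424,0,1],[0,0,0,0,0,0,1],[0,0,0,0,0,0,1]]]' 
python3 - <<'E'
from h import *
import cv2
s=sense();im=snapshot("wrist");cv2.imwrite("pics/w1.png",cv2.resize(im[:,:,::-1],(768,576)))
print(s["tool_rot"])
delta([.5575,.0269,.095],-88.2,s)
E
```

```text
t: 2.48
tcp_pos: [0.5565, 0.0262, 0.2208]
tool_rot: [1.0, 0.013, -0.001, 0.0]
force: [0.3, -0.6, 0.6]
finger_gap: 1.003
gripper_force: 0.0
[ 9.99918331e-01  1.27534726e-02 -8.11477758e-04  1.49633653e-04]
q [-0.15  0.42  1.58 -0.    1.14  1.39] tcp [0.5565 0.0262 0.2208] cur y -88.5 turn z tool -0.3 shift now [ 0.0012 -0.0007  0.1258] after turn [ 0.0012 -0.0007  0.1258]
```

View pics/w1.png

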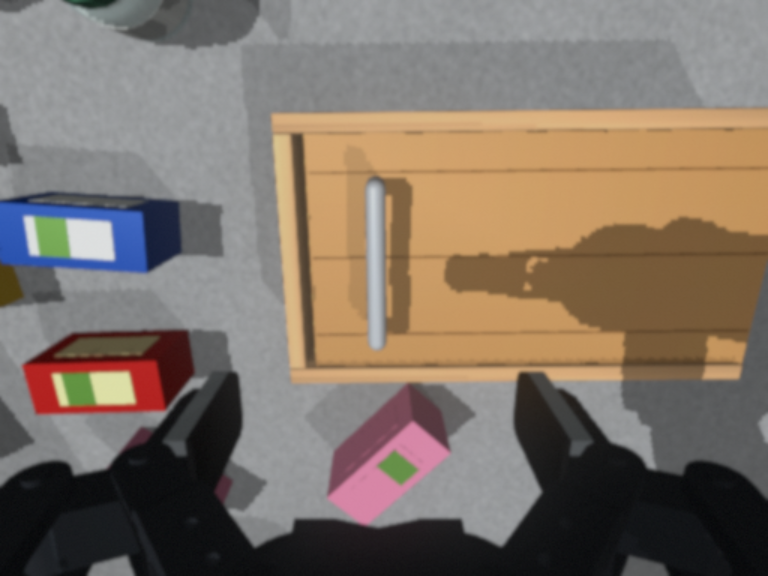

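The wrist view shows the handle bar from (375,183) to (377,345). The box's -x rim corners are at (273,115) and (291,383), and the blue packet is at left (75,235).

```bash
python3 - <<'E'
from h import *
s=sense();w=lambda x,y,z:wrist((x/1.5-.2,y/1.5-.2),z,s)
a,b=w(375,183,.113),w(377,345,.113);print("handle",(a+b)/2,a,b)
c,d=w(273,115,.089),w(291,383,.089);print("rim",c,d,(c+d)/2)
e=w(740,380,.089);print(e)
hm=(a+b)/2
delta([*hm[:2],.096],-88.2,s)
E
```

```text
handle [0.55851194 0.02863464 0.113     ] [0.60990364 0.0305092  0.113     ] [0.50712024 0.02676008 0.113     ]
rim [0.64645795 0.09324906 0.089     ] [0.4644735 0.0878884 0.089    ] [0.55546572 0.09056873 0.089     ]
[ 0.47521544 -0.23580795  0.089     ]
q [-0.15  0.42  1.58 -0.    1.14  1.39] tcp [0.5564 0.0257 0.2209] cur y -88.6 turn z tool -0.4 shift now [ 0.0023 -0.0029  0.1249] after turn [ 0.0024 -0.0029  0.1249]
```

```bash
python3 -m handwheel '[[[0,0,-0.4,0.002,-0.003,0.02,1],[0,0,0,0,0,0.025,1],[0,0,0,0,0,0.025,1],[0,0,0,0,0,0.025,1],[0,0,0,0,0,0.02,1],[0,0,0,0,0,0.01,1],[0,0,0,0,0,0,0.2],[0,0,0,0,0,0,0],[0,0,0,0,0,0,0],[0,0,0,0,0,0,0],[0,0,0,0,0,0,0],[0,0,0,0,0,0,0]]]' 30
```

```text
t: 4.03
tcp_pos: [0.5592, 0.0295, 0.0964]
tool_rot: [1.0, 0.016, 0.0, 0.0]
force: [0.4, 0.3, -0.2]
finger_gap: 0.001
gripper_force: 0.0
```

```bash
python3 - <<'E'
from h import *
import cv2
s=sense();im=snapshot("wrist")[:,:,::-1];im2=snapshot("scene")[:,:,::-1][130:260,150:310]
cv2.imwrite("pics/w2.png",np.hstack([cv2.resize(im,(400,300)),cv2.resize(im2,(370,300),interpolation=cv2.INTER_CUBIC)]))
E
```

```text
(no output)
```

View pics/w2.png

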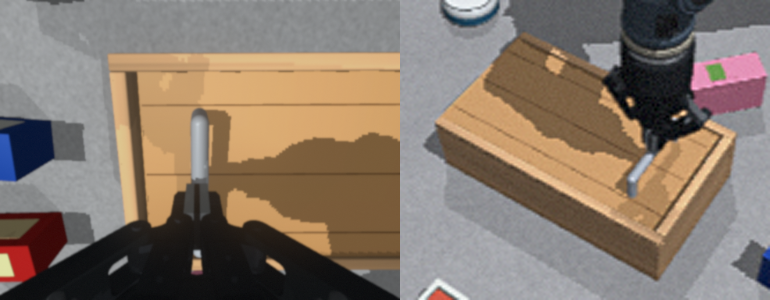

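```bash
python3 -m handwheel '[[[0,0,0,0,0,0,0],[0,0,0,0,0,0,0],[0,0,0,0,0.002,0,0],[0,0,0,0,0.002,0,0],[0,0,0,0,0.002,0,0],[0,0,0,0,0,0,0]]]' 30; python3 - <<'E'
from h import *
import cv2
s=sense();print(s["finger_gap"],s["gripper_force"],s["force"],s["tcp_pos"])
im=snapshot("wrist")[:,:,::-1][180:330,190:330]
cv2.imwrite("pics/w3.png",cv2.resize(im,None,fx=4,fy=4,interpolation=cv2.INTER_CUBIC))
E
```

```text
t: 4.88
tcp_pos: [0.5594, 0.0232, 0.0963]
tool_rot: [1.0, 0.016, 0.0, -0.0]
force: [-0.4, 0.1, -0.4]
finger_gap: 0.002
gripper_force: 0.0
0.0018807659013274356 0.0 [-0.43918435  0.09170572 -0.36561799] [0.55935766 0.02318211 0.0962906 ]
```

View pics/w3.png

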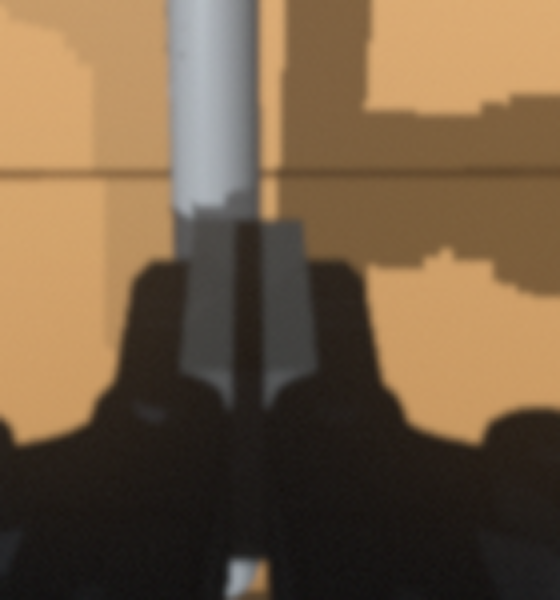

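The fingers shut without gripping and appear to stand over the bar, around (248,300). I project the TCP into the picture to check the heights.

```bash
python3 - <<'E'
from h import *
c=camera_params("wrist");Ti=np.linalg.inv(c["mount"])
def pr(p):
    v=Ti[:3,:3]@np.array(p)+Ti[:3,3];u=v[0]/v[2]*c["fx"]+c["cx"],v[1]/v[2]*c["fy"]+c["cy"];return np.round(u,1),[round((u[0]-190)*4),round((u[1]-180)*4)]
for p in((0,0,0),(.011,0,0),(-.011,0,0),(.011,0,-.02),(.011,0,-.038),(.048,0,-.017),(-.048,0,-.017)):print(p,pr(p))
print("bar edges at z .113", pr((.03,-.012,-.017)),pr((.03,0,-.017)))
E
```

```text
(0, 0, 0) (array([254.7, 230.5]), [259, 202])
(0.011, 0, 0) (array([254.8, 213.3]), [259, 133])
(-0.011, 0, 0) (array([254.6, 247.2]), [259, 269])
(0.011, 0, -0.02) (array([255.2, 227.5]), [261, 190])
(0.011, 0, -0.038) (array([255.6, 243.3]), [262, 253])
(0.048, 0, -0.017) (array([255.5, 156.6]), [262, -93])
(-0.048, 0, -0.017) (array([254.6, 317.2]), [259, 549])
bar edges at z .113 (array([232. , 191.1]), [168, 44]) (array([255.3, 191.2]), [261, 45])
```

```bash
python3 -m handwheel '[[[0,0,0,0,-0.006,-0.02,0.2],[0,0,0,0,0,0,0.6],[0,0,0,0,0,0,0.6],[0,0,0,0,0,0,0.6],[0,0,0,0,0,0.01,0.6],[0,0,0,0,0,0.01,0.6],[0,0,0,0,0,0.005,0.6],[0,0,0,0,0,0.005,0.6],[0,0,0,0,0,0,0.6]]]' 30; python3 -m handwheel '[[[0,0,0,0,0,0,0.3],[0,0,0,0,0,0,0],[0,0,0,0,0,0,0],[0,0,0,0,0,0,0],[0,0,0,0,0,0,0]]]' 30;
```

```text
t: 6.05
tcp_pos: [0.5589, 0.0294, 0.0858]
tool_rot: [1.0, 0.016, -0.0, -0.0]
force: [0.8, -0.9, -0.6]
finger_gap: 0.601
gripper_force: 0.0
t: 6.68
tcp_pos: [0.5594, 0.0293, 0.0867]
tool_rot: [1.0, 0.016, 0.0, 0.0]
force: [0.2, -2.0, 3.6]
finger_gap: 0.104
gripper_force: 29.1
```

```bash
python3 -m handwheel '[[[0,0,0,0,0,0,0.5],[0,0,0,0,0,0,0.5],[0,0,0,0,0,0.004,0.5],[0,0,0,0,0,0.004,0.5],[0,0,0,0,0,0,0.5]]]' 30; python3 -m handwheel '[[[0,0,0,0,0,0,0.3],[0,0,0,0,0,0,0],[0,0,0,0,0,0,0],[0,0,0,0,0,0,0],[0,0,0,0,0,0,0]]]' 30;
```

```text
t: 7.3
tcp_pos: [0.5587, 0.0295, 0.0777]
tool_rot: [1.0, 0.016, -0.001, -0.0]
force: [0.3, 0.2, -1.0]
finger_gap: 0.502
gripper_force: 0.0
t: 7.92
tcp_pos: [0.5592, 0.0294, 0.0785]
tool_rot: [1.0, 0.016, 0.0, 0.0]
force: [-1.5, 0.3, 1.5]
finger_gap: 0.126
gripper_force: 30.0
```

```bash
python3 -m handwheel '[[[0,0,0,0,0.004,0,0],[0,0,0,0,0.01,0,0],[0,0,0,0,0.012,0,0],[0,0,0,0,0.012,0,0],[0,0,0,0,0.012,0,0],[0,0,0,0,0.012,0,0],[0,0,0,0,0.012,0,0]]]'; python3 -m handwheel '[[[0,0,0,0,0.012,0,0],[0,0,0,0,0.012,0,0],[0,0,0,0,0.008,0,0],[0,0,0,0,0.006,0,0],[0,0,0,0,0.003,0,0]]]'; python3 -m handwheel '[[[0,0,0,0,0.003,0,0]]]'
```

```text
t: 8.8
tcp_pos: [0.5619, -0.0456, 0.0785]
tool_rot: [1.0, 0.016, 0.0, 0.0]
force: [1.1, 1.7, 2.5]
finger_gap: 0.124
gripper_force: 30.2
t: 9.43
tcp_pos: [0.5633, -0.086, 0.0784]
tool_rot: [1.0, 0.016, 0.001, 0.0]
force: [4.1, 1.6, 3.5]
finger_gap: 0.123
gripper_force: 30.2
t: 9.55
tcp_pos: [0.5635, -0.0886, 0.0785]
tool_rot: [1.0, 0.016, 0.001, 0.0]
force: [3.5, 2.5, 1.7]
finger_gap: 0.124
gripper_force: 30.2
```

```bash
for i in 1 2 3 4; do python3 -m handwheel '[[[0,0,0,0,0.002,0,0],[0,0,0,0,0.001,0,0]]]' | grep -E "tcp_pos|force"; done
```

```text
tcp_pos: [0.5636, -0.0916, 0.0785]
force: [4.5, 2.0, 2.6]
gripper_force: 30.2
tcp_pos: [0.5636, -0.0947, 0.0785]
force: [5.0, 2.2, 3.2]
gripper_force: 30.2
tcp_pos: [0.5637, -0.0978, 0.0785]
force: [4.1, 2.0, 2.7]
gripper_force: 30.2
tcp_pos: [0.5639, -0.1008, 0.0785]
force: [5.3, 1.4, 2.9]
gripper_force: 30.2
```

```bash
for i in 1 2 3 4 5; do python3 -m handwheel '[[[0,0,0,0.0002,0.002,0,0],[0,0,0,0,0.001,0,0]]]' | grep -E "tcp_pos|force: \["; done
```

```text
tcp_pos: [0.564, -0.1037, 0.0784]
force: [4.6, 2.1, 4.0]
tcp_pos: [0.564, -0.1066, 0.0784]
force: [4.1, 2.7, 3.9]
tcp_pos: [0.5641, -0.1094, 0.0784]
force: [4.5, 2.5, 4.6]
tcp_pos: [0.5642, -0.1119, 0.0784]
force: [5.0, 4.0, 5.0]
tcp_pos: [0.5642, -0.1143, 0.0784]
force: [3.4, 5.2, 4.9]
```

```bash
python3 -m handwheel '[[[0,0,0,0.0002,0.002,0,0],[0,0,0,0,0.0015,0,0],[0,0,0,0,0,0,0]]]' | grep -E "tcp_pos|force: \["; python3 -m handwheel '[[[0,0,0,0,-0.003,0,0],[0,0,0,0,-0.005,0,0],[0,0,0,0,-0.005,0,0],[0,0,0,0,-0.003,0,0],[0,0,0,0,0,0,0],[0,0,0,0,0,0,0]]]'| grep -E "tcp_pos|force: \["
```

```text
tcp_pos: [0.5644, -0.1176, 0.0784]
force: [3.1, 4.7, 6.8]
tcp_pos: [0.5639, -0.1031, 0.0784]
force: [2.8, 1.0, 6.0]
```

```bash
python3 -m handwheel '[[[0,0,0,0,-0.002,0,0],[0,0,0,0,0,0,0],[0,0,0,0,0,0,0.3],[0,0,0,0,0,0,0.5],[0,0,0,0,0,0,0.5],[0,0,0,0,0,-0.01,0.5],[0,0,0,0,0,-0.03,1],[0,0,0,0,0,-0.04,1],[0,0,0,0,0,-0.04,1],[0,0,0,0,0,-0.03,1],[0,0,0,0,0,0,1]]]'
python3 - <<'E'
from h import *
import cv2
im=snapshot("top")[:,:,::-1][140:250,140:340];cv2.imwrite("pics/t2.png",cv2.resize(im,None,fx=4,fy=4,interpolation=cv2.INTER_CUBIC))
delta([.5604,.2421,.22],-2.1)
E
```

```text
t: 14.3
tcp_pos: [0.5662, -0.1016, 0.2316]
tool_rot: [1.0, 0.016, 0.003, 0.001]
force: [0.5, 0.4, -0.2]
finger_gap: 0.999
gripper_force: 0.0
q [-0.37  0.43  1.54 -0.    1.18  1.17] tcp [ 0.5649 -0.1011  0.2296] cur y -88.2 turn z tool -86.1 shift now [ 0.0065 -0.3432  0.0092] after turn [ 0.3428 -0.017   0.0092]
```

View pics/t2.png

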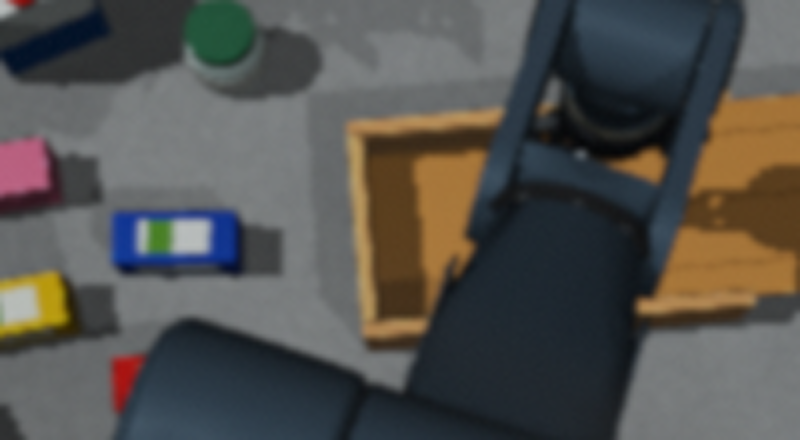

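```bash
python3 -m handwheel '[[[0,0,-9.6,0,0,0,1],[0,0,-9.6,0,0,0,1],[0,0,-9.6,0,0,0,1],[0,0,-9.6,0,0,0,1],[0,0,-9.6,0,0,0,1],[0,0,-9.6,0,0,0,1],[0,0,-9.6,0,0,0,1],[0,0,-9.6,0,0,0,1],[0,0,-9.3,0,0,0,1],[0,0,0,0.049,-0.0025,0,1],[0,0,0,0.049,-0.0025,0,1],[0,0,0,0.049,-0.0025,0,1],[0,0,0,0.049,-0.0025,0,1],[0,0,0,0.049,-0.0025,0,1],[0,0,0,0.049,-0.0025,0,1],[0,0,0,0.049,-0.0025,0,1],[0,0,0,0,0,0,1],[0,0,0,0,0,0,1]]]'
python3 - <<'E'
from h import *
import cv2
s=sense();im=snapshot("wrist")[:,:,::-1];cv2.imwrite("pics/w4.png",cv2.resize(im,(768,576)))
delta([.5604,.2421,.1],-2.1,s)
E
```

```text
t: 16.6
tcp_pos: [0.5584, 0.2418, 0.2268]
tool_rot: [0.72, 0.694, -0.002, -0.001]
force: [-0.4, -0.6, -0.0]
finger_gap: 1.0
gripper_force: 0.0
q [ 0.23  0.48  1.45 -0.    1.22  0.26] tcp [0.5584 0.2418 0.2268] cur y -2.0 turn z tool 0.1 shift now [0.0005 0.0024 0.1267] after turn [0.0005 0.0024 0.1267]
```

View pics/w4.png

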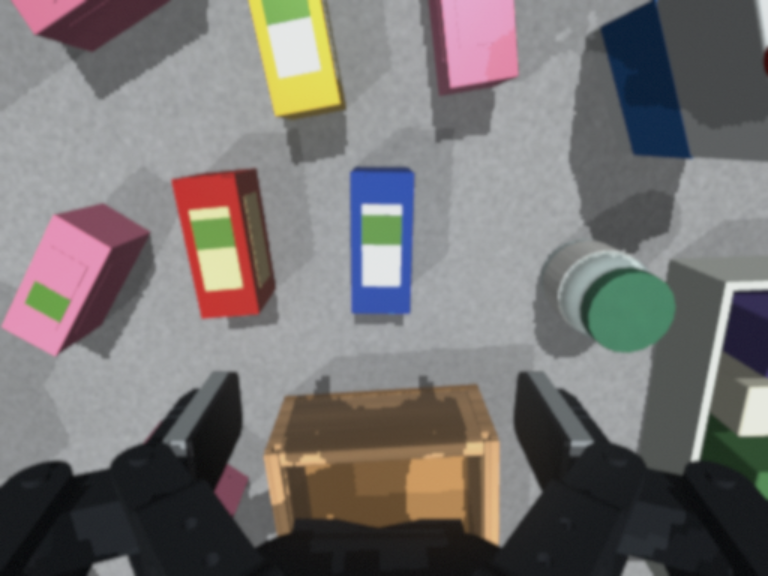

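The wrist view shows the blue packet's top face at (351,170), (413,169), (409,313) and (352,313). The red packet is well clear on the left.

```bash
python3 - <<'E'
from h import *
s=sense();w=lambda x,y:wrist((x/1.5-.2,y/1.5-.2),.064,s)
b=[w(*p) for p in((351,170),(413,169),(409,313),(352,313))]
v=(b[0]+b[1]-b[2]-b[3]);print(np.mean(b,0),np.degrees(np.arctan2(v[1],v[0])),[round(np.linalg.norm(b[i]-b[i-1]),4) for i in range(4)])
delta([*np.mean(b,0)[:2],.03],-2,s)
E
```

```text
[0.56249076 0.24664463 0.064     ] 87.50715958325435 [np.float64(0.1055), np.float64(0.0428), np.float64(0.1061), np.float64(0.0432)]
q [ 0.22  0.48  1.45 -0.    1.22  0.26] tcp [0.5588 0.2413 0.2271] cur y -2.1 turn z tool -0.1 shift now [0.0057 0.004  0.1971] after turn [0.0057 0.004  0.1971]
```

```bash
python3 -m handwheel '[[[0,0,0.2,0.004,0.003,0.02,1],[0,0,0,0,0,0.04,1],[0,0,0,0,0,0.04,1],[0,0,0,0,0,0.04,1],[0,0,0,0,0,0.04,1],[0,0,0,0,0,0.025,1],[0,0,0,0,0,0.012,1],[0,0,0,0,0,0.005,1],[0,0,0,0,0,0,1]]]'; python3 -m handwheel '[[[0,0,0,0,0,0,0.7],[0,0,0,0,0,0,0.4],[0,0,0,0,0,0,0.3],[0,0,0,0,0,0,0.3],[0,0,0,0,0,0,0.3],[0,0,0,0,0,0,0.3]]]' 25
```

```text
t: 17.77
tcp_pos: [0.5632, 0.246, 0.0069]
tool_rot: [0.721, 0.693, 0.0, 0.0]
force: [-0.1, 0.4, 0.3]
finger_gap: 1.0
gripper_force: 0.0
t: 18.52
tcp_pos: [0.5629, 0.2465, 0.0072]
tool_rot: [0.721, 0.693, 0.0, 0.0]
force: [-1.3, -0.4, 5.5]
finger_gap: 0.522
gripper_force: 27.4
```

```bash
python3 -m handwheel '[[[0,0,0,0,0,-0.01,0.3],[0,0,0,0,0,-0.03,0.3],[0,0,0,0,0,-0.04,0.3],[0,0,0,0,0,-0.04,0.3],[0,0,-4,0,0,0,0.3],[0,0,0,-0.03,-0.002,0,0.3],[0,0,0,-0.04,-0.0025,0,0.3],[0,0,0,-0.04,-0.0025,0,0.3],[0,0,0,-0.04,-0.0025,0,0.3],[0,0,0,-0.04,-0.0025,0,0.3],[0,0,0,-0.03,-0.002,0,0.3],[0,0,0,-0.016,0,0,0.3],[0,0,0,0,0,0,0.3],[0,0,0,0,0,0,0.3]]]'
python3 - <<'E'
from h import *
import cv2
s=sense();im=snapshot("wrist")[:,:,::-1];im2=snapshot("scene")[:,:,::-1][130:280,140:340]
cv2.imwrite("pics/w5.png",np.hstack([cv2.resize(im,(400,300)),cv2.resize(im2,(400,300),interpolation=cv2.INTER_CUBIC)]))
delta([.5571,.0095,.02],2,s)
E
```

```text
t: 20.27
tcp_pos: [0.5555, 0.011, 0.1263]
tool_rot: [0.696, 0.718, 0.0, -0.0]
force: [-0.2, -0.4, -1.0]
finger_gap: 0.521
gripper_force: 26.7
q [-0.18  0.54  1.68  0.    0.92 -0.21] tcp [0.5555 0.011  0.1263] cur y 1.8 turn z tool -0.2 shift now [-0.0016  0.0016  0.1063] after turn [-0.0016  0.0015  0.1063]
```

View pics/w5.png

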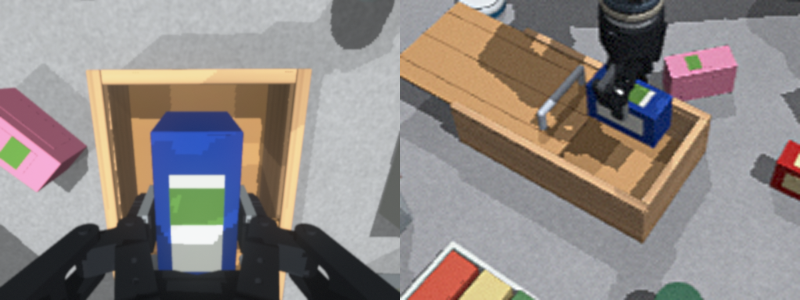

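The wrist view shows the packet held straight over the open compartment. Its front top edge is at row 130, and the inner face of the box's end wall is at row 82. I check the clearance along the box.

```bash
python3 - <<'E'
from h import *
s=sense();w=lambda x,y,z:wrist((x*1.28,y*1.28),z,s)
a,b=w(152,130,.183),w(242,130,.183);print("packet front",a,b,np.linalg.norm(a-b))
a,b=w(104,83,.089),w(298,83,.089);print("inner wall",a,b,np.linalg.norm(a-b))
E
```

```text
packet front [0.53439438 0.06301502 0.183     ] [0.57723412 0.0644352  0.183     ] 0.042863270702426695
inner wall [0.47892489 0.07896526 0.089     ] [0.6380729  0.08420155 0.089     ] 0.15923413685358112
```

```bash
python3 -m handwheel '[[[0,0,0,0,0.001,0.02,0.3],[0,0,0,0,0.001,0.025,0.3],[0,0,0,0,0,0.025,0.3],[0,0,0,0,0,0.02,0.3],[0,0,0,0,0,0.01,0.3],[0,0,0,0,0,0.003,0.3],[0,0,0,0,0,0,0.3]]]'; for i in 1 2 3 ; do python3 -m handwheel '[[[0,0,0,0,0,0.002,0.3],[0,0,0,0,0,0.001,0.3]]]' | grep -E "tcp_pos|force: \["; done
```

```text
t: 21.25
tcp_pos: [0.5581, 0.0102, 0.0237]
tool_rot: [0.696, 0.718, 0.0, 0.0]
force: [-0.3, -0.5, -0.5]
finger_gap: 0.522
gripper_force: 26.7
tcp_pos: [0.5581, 0.0099, 0.0208]
force: [0.1, -1.0, -1.1]
tcp_pos: [0.5576, 0.01, 0.0172]
force: [-0.3, 0.5, -1.4]
tcp_pos: [0.5578, 0.01, 0.0151]
force: [-1.7, 0.5, 12.2]
```

Contact with the floor at TCP z 0.015, as expected. Next I ease off the pressure, release and rise.

```bash
python3 -m handwheel '[[[0,0,0,0,0,-0.0007,0.3],[0,0,0,0,0,0,0.55],[0,0,0,0,0,0,0.65],[0,0,0,0,0,0,0.75],[0,0,0,0,0,0,0.75],[0,0,0,0,0,0,0.75],[0,0,0,0,0,-0.02,0.75],[0,0,0,0,0,-0.04,0.75],[0,0,0,0,0,-0.05,0.75],[0,0,0,0,0,-0.05,0.75],[0,0,0,0,0,-0.05,0.75],[0,0,0,0,0,0,0.75]]]'
python3 - <<'E'
from h import *
import cv2
s=sense();im=snapshot("wrist")[:,:,::-1];im2=snapshot("scene")[:,:,::-1][130:280,140:340]
cv2.imwrite("pics/w6.png",np.hstack([cv2.resize(im,(400,300)),cv2.resize(im2,(400,300),interpolation=cv2.INTER_CUBIC)]))
delta([.5635,-.101,.22],-88,s)
E
```

```text
t: 23.5
tcp_pos: [0.5607, 0.0096, 0.2296]
tool_rot: [0.696, 0.718, 0.003, 0.004]
force: [0.1, 0.6, -0.3]
finger_gap: 0.751
gripper_force: 0.0
q [-0.18  0.41  1.57  0.    1.15 -0.21] tcp [0.5607 0.0096 0.2296] cur y 1.7 turn z tool 89.7 shift now [-0.1106 -0.0007  0.0099] after turn [-0.0012  0.1106  0.0099]
```

View pics/w6.png

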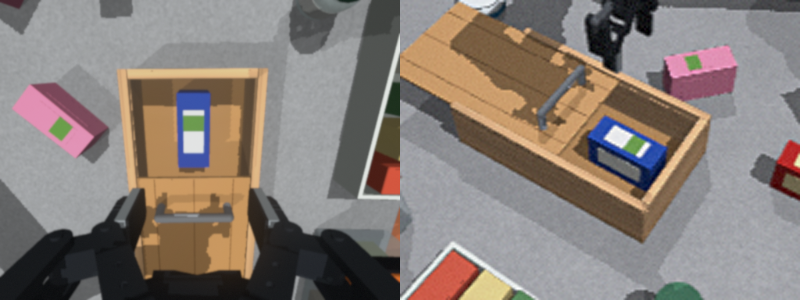

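The packet stands upright in the compartment and the lid is still open. Next I grip the handle again.

```bash
python3 -m handwheel '[[[0,0,10,0,0,0,0.75],[0,0,10,0,0,0,0.75],[0,0,10,0,0,0,0.75],[0,0,10,0,0,0,0.75],[0,0,10,0,0,0,0.75],[0,0,10,0,0,0,0.75],[0,0,10,0,0,0,0.75],[0,0,10,0,0,0,0.75],[0,0,9.7,0,0,0,0.75],[0,0,0,0,0.04,0,0.6],[0,0,0,0,0.04,0,0.6],[0,0,0,-0.001,0.03,0,0.6],[0,0,0,0,0,0,0.6],[0,0,0,0,0,0,0.6]]]'
python3 - <<'E'
from h import *
delta([.5635,-.101,.078],-88)
E
```

```text
t: 25.35
tcp_pos: [0.5594, -0.099, 0.2234]
tool_rot: [1.0, 0.018, -0.002, -0.001]
force: [0.2, -0.2, 0.5]
finger_gap: 0.601
gripper_force: 0.0
q [-0.37  0.43  1.55  0.    1.16  1.16] tcp [ 0.5594 -0.099   0.2234] cur y -88.0 turn z tool 0.0 shift now [0.0045 0.0025 0.1454] after turn [0.0045 0.0025 0.1454]
```

```bash
python3 -m handwheel '[[[0,0,0,0.004,0.002,0.03,0.6],[0,0,0,0,0,0.035,0.6],[0,0,0,0,0,0.035,0.6],[0,0,0,0,0,0.025,0.6],[0,0,0,0,0,0.012,0.6],[0,0,0,0,0,0.008,0.6],[0,0,0,0,0,0,0.6],[0,0,0,0,0,0,0.3],[0,0,0,0,0,0,0],[0,0,0,0,0,0,0],[0,0,0,0,0,0,0],[0,0,0,0,0,0,0]]]' 30
```

```text
t: 26.85
tcp_pos: [0.5651, -0.102, 0.0809]
tool_rot: [1.0, 0.018, 0.001, 0.0]
force: [-0.1, 1.2, 5.8]
finger_gap: 0.122
gripper_force: 29.5
```

```bash
python3 -m handwheel '[[[0,0,0,0,-0.004,0,0],[0,0,0,0,-0.01,0,0],[0,0,0,0,-0.012,0,0],[0,0,0,0,-0.012,0,0],[0,0,0,0,-0.012,0,0],[0,0,0,0,-0.012,0,0],[0,0,0,0,-0.012,0,0],[0,0,0,0,-0.012,0,0],[0,0,0,0,-0.012,0,0],[0,0,0,0,-0.012,0,0],[0,0,0,0,-0.01,0,0],[0,0,0,0,-0.005,0,0],[0,0,0,0,0,0,0]]]'; for i in 1 2 3 4 5; do python3 -m handwheel '[[[0,0,0,0,-0.002,0,0],[0,0,0,0,0,0,0]]]' | grep -E "tcp_pos|force: \["; done
```

```text
t: 28.48
tcp_pos: [0.5606, 0.0235, 0.0809]
tool_rot: [1.0, 0.018, 0.001, -0.0]
force: [-1.3, 1.7, 5.8]
finger_gap: 0.124
gripper_force: 29.7
tcp_pos: [0.5606, 0.0249, 0.0809]
force: [-1.1, -0.1, 6.2]
tcp_pos: [0.5605, 0.0267, 0.0809]
force: [-1.5, -1.7, 6.5]
tcp_pos: [0.5605, 0.0287, 0.0809]
force: [-1.3, -0.6, 6.1]
tcp_pos: [0.5604, 0.0307, 0.0809]
force: [-2.0, -1.3, 5.9]
tcp_pos: [0.5603, 0.0327, 0.0809]
force: [-1.5, -0.6, 6.5]
```

```bash
for i in 1 2 3 4 ; do python3 -m handwheel '[[[0,0,0,0,-0.001,0,0],[0,0,0,0,0,0,0]]]' | grep -E "tcp_pos|force: \["; done
```

```text
tcp_pos: [0.5603, 0.0336, 0.0808]
force: [-0.9, -0.7, 6.4]
tcp_pos: [0.5603, 0.0336, 0.0808]
force: [-1.3, -4.0, 4.8]
tcp_pos: [0.5603, 0.0336, 0.0809]
force: [-2.5, -7.8, 6.2]
tcp_pos: [0.5603, 0.0336, 0.0808]
force: [-2.2, -10.3, 5.3]
```

```bash
python3 -m handwheel '[[[0,0,0,0,0.0022,0,0],[0,0,0,0,0,0,0.3],[0,0,0,0,0,0,0.6],[0,0,0,0,0,0,0.6],[0,0,0,0,0,-0.02,0.6],[0,0,0,0,0,-0.04,0.6],[0,0,0,0,0,-0.05,0.6],[0,0,0,0,0,-0.05,0.6],[0,0,0,-0.03,0.04,-0.03,0.6],[0,0,0,-0.03,0.05,-0.02,0.6],[0,0,0,0,0.05,0,0.6],[0,0,0,0,0.05,0,0.6],[0,0,0,0,0.05,0,0.6],[0,0,0,0,0.05,0,0.6],[0,0,0,0,0,0,0.6],[0,0,0,0,0,0,0.6]]]'
python3 - <<'E'
from h import *
import cv2
im=snapshot("scene")[:,:,::-1][110:290,140:400]
cv2.imwrite("pics/s9.png",cv2.resize(im,None,fx=3,fy=3,interpolation=cv2.INTER_CUBIC))
E
```

```text
t: 32.72
tcp_pos: [0.5097, -0.2563, 0.2895]
tool_rot: [1.0, 0.018, -0.001, -0.001]
force: [0.4, -0.4, 0.1]
finger_gap: 0.604
gripper_force: 0.0
```

View pics/s9.png

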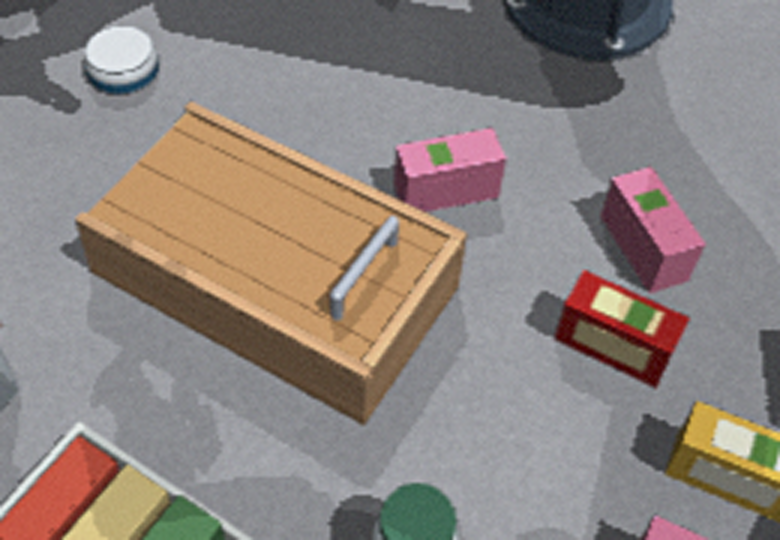

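The lid is shut against the end wall, with no gap at (420,300). The handle is free at (365,265), the neighbouring items are undisturbed and the gripper is clear.

```bash
python3 -c "from station import *;print(sign_off())"
```

```text
the job is handed in; nothing more can be done
None
```

The blue packet stands upright in the front compartment and the lid is slid shut against its stop. I opened the lid only until it bound and eased it back before placing the packet; from the pictures the other items look undisturbed. The job is handed in at about 33 s, and no verdict came back.

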